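# Level the riser shelf under load

### The arm

A 6-joint arm with a two-finger parallel gripper is mounted at the origin on a cart in front of the work surface, level with it; the furniture and walls round the work are solid. World frame = base frame: x ahead of the robot, y to its left, z up, the work surface at z = 0. Lengths are in mm, angles in rad, forces in N, time in s.
With the tool pointing down it reaches from about 400 to 925 mm from the base axis. Payload 12.5 kg.
Tool frame: the origin (TCP) lies midway between the tips of the shut fingers; the grasp point (between the pads) lies 19 mm behind it (env.pinch_z is the z of the grasp point in the tool frame, in mm); z points along the fingers, y is the line along which they close (so a half turn about z gives the same grasp; the last joint's range is limited). The gripper opens to 95 mm and grips with 3 to 60 N. Pads are 20 mm wide; open, the fingers measure 119 mm over their backs; the gripper's body (75 mm by 180 mm) begins 59 mm behind the grasp point.
Start: joints at [1.057, 0.491, 1.559, -0, 1.092, -0.106], TCP at [247.855, 573.772, 214.661] pointing down, gripper open.
Joint ranges: [-3.1, 3.1], [-0.84, 2.19], [0.05, 2.79], [-1.13, 4.28], [0.06, 2.93], [-2.69, 2.69]. Speed limits (rad/s): [2.22, 2.22, 2.79, 3.14, 3.14, 3.14].

### API

Orientations are given as [roll, pitch, yaw] about the fixed x, y, z axes, in that order (R = Rz(yaw) Ry(pitch) Rx(roll)).
In Python, from cell import env, eyes gives the robot as it stands.
- The arm moves only by the shell command python3 -m inch 'ROWS'. ROWS is JSON, a list of rows, each a list of 3 entries, a list of its own where there are three numbers: the shift along the tool's x, y, z in units of 60 mm (1.0 is 60 mm), then the turn about the tool's z in units of 5 degrees (1.0 is 5 degrees), then the closure, from -1 (fully open) to 1 (shut). In form: [[[tx, ty, tz], turn, claw], ...]. A call has exactly 10 rows; each row shifts and turns the commanded pose from where the row before left it, along the tool's axes as they then stand; what a row does not reach is not made up. A row lasts 1/8 s, in which the tool goes at most 62.5 mm and 10.7 degrees, less where a joint would pass 70% of its speed; a pose out of reach is approached as far as the arm can. A call is refused whole if a number of a shift passes 1 or a number of a turn 1, either way. A call with a gripper value outside its range is refused whole. The fingers move at their own pace and stop on an object; the grip force is fixed at half the most. Time passes only in rows, so rows that do not move let the fingers close, or fill a call up. It gives the time, the measured TCP pose, the force, the opening and the grip force at its end, in the units of the state.
- env.state(): the state, without advancing time (a new reading comes with each control period).
- eyes.read_camera(name): name is "side" or "top"; returns a dict with "pixels" (400x640x3 uint8, red, green, blue), "fx", "fy", "cx", "cy" (pixels), "extrinsics" (4x4, takes a point from world to camera coordinates). Camera axes: x right, y down, z forward; pixel columns grow to the right and rows downward; lengths in mm; the calibration is good to about 2 mm. A picture is of the moment at which its call begins. There is no depth.
- env.job_done(): hands the job in; it is judged then, once.
Trained networks look in a picture, given as the dict that the camera call returned (one of the last four; its "shot" number tells which), for a name from the list of things; names that differ only in an ending like _2 or _b are one class to them, and where a whole thing is asked for, a point or a joint stands for the part that bears it (a point fixed in the world has none). Each returns a list of dicts, best first, with "score" (0 to 1); they miss things now and then, are a little off and sometimes report something else, mostly with a low value. They report only what shows in the picture. A call takes as long as a camera call.
- eyes.boxes_of(name, picture): "centre" ([row, column] in pixels, amid what is visible of it).
- eyes.cut_out(name, picture): "mask" (400x640 bool, what is visible of it) and "centre" ([row, column] in pixels, amid what is visible of it).
- eyes.spot_point(name, picture): "centre" ([row, column] in pixels: a listed point, or the origin of a listed thing).
The state is a dict: "t": time; "joints": joint angles; "qvel": joint speeds; "tau": joint torques, N m; "eef_pos": TCP position; "tcp_rot": TCP orientation; "ft_force": force on the tool from outside, world axes, zero at the start; "moment": the same for the moment, N m; "opening": opening from 0.0 (shut) to 1.0 (fully open); "grip_force": force on a finger pad.
Only numpy, scipy, OpenCV 4.12 (cv2) and the standard library are available. Lean on these libraries where they do the work, as an engineer would, in place of code of your own. Each camera call takes 0.05 s, during which the arm holds its last target. There are 200 camera calls.

### The job

Level the little oak riser shelf: stand the yellow spirit level lengthwise on the middle of its board and let go of it, then turn the black knob of the screw foot (clockwise raises that end) until the bubble sits between its two lines when the level is pressed firmly down onto the shelf; the shelf rests on the foot through a soft rubber buffer, so only the reading under load counts. Finish while still pressing the level down with the bubble centred, so that I can tighten the locknut: do not let go. Leave the pepper mill and the spice jars where they stand.

Things in the scene. Friction and masses are not known exactly. Their poses are not given: they have to be found in the camera images.
- level: Loose yellow torpedo spirit level, 200 x 28 x 40 mm, 0.4 kg, upright on the worktop left of the shelf. Origin: centre of its base; x along its length, z up. Vial open in the top from x = -36 to +36 mm (bubble 16 mm, two black lines 20 mm apart). Press on the solid top beside it, e.g. x = +-60 mm, z = 40 mm. A round plumb vial with a wide black ring marks the sides near the +x end.
- bubble (a joint): Where the level's bubble sits along its vial, m from the middle, positive toward the level's +x end (0 = centred, at most +-0.022). It goes to the higher end, 0.6 mm for every 0.001 rad of slope, and takes about 2 s to settle.
- shelf_mid (a point): Centre of the top face of the riser shelf's oak board, 150 x 240 x 18 mm, about 110 mm above the worktop; x across, y along the 240 mm, z normal. Plain feet under its +y end (at y = +105 mm), one screw foot beyond the -y end (y = -155 mm). It tips about the plain feet and cannot be shifted. At the start, under load, the screw foot's end is 0.009 to 0.018 rad too low.
- knob_grip (a point): On the upright axis of the black knurled knob (38 mm wide, 28 mm high, flat top) of the screw foot, 15 mm below its top, about 22 mm above the board's top face and 35 mm off its end. Grip the rim from above. Clockwise from above raises that end: 0.0061 rad of slope (3.7 mm of bubble) per rad, in turns of up to 1.5 rad; it stays as left, at its height.
- riser_shelf (a joint): How far the soft rubber buffer under the screw foot's end of the shelf can still be squashed, as an angle of the shelf, rad: 0.0115 when the shelf carries only the level, 0 when solid. A steady push of 6 N down on the middle of the level, or 4 N near its screw-foot end, squashes it fully (10 N is firm). That lowers the screw foot's end by 3 mm, so the bubble moves 7 mm toward the plain feet.
- pepper_mill: Dark wooden pepper mill, 58 mm across, 170 mm high, standing behind the shelf; not to be disturbed. Origin at the centre of its underside.
- spice_a: Spice jar with a red cap, 45 mm across, 106 mm high, standing behind the shelf; not to be disturbed. Origin at the centre of its underside.
- spice_b: A second spice jar with a red cap, 45 mm across, 106 mm high, standing behind the shelf; not to be disturbed. Origin at the centre of its underside.

How it is judged:
By the outcome, as a careful person would: the job done as asked, in the order asked, and still so for the second after the job is handed in, while the arm keeps its last pose, push and grip.
It also fails if it takes over 72 s, if anything falls off the work surface, if the arm or the gripper's body presses on something with over 40 N, if the wrist force passes 120 N, or if a joint passes its speed limit or range.

## Working session

There is one attempt and no reset: what is moved stays moved. The work goes in short steps, Python scripts to look and compute and a shell command to move; the robot and the scene stay as the last step left them, time stands still between calls to the robot, and variables do not carry over. Pictures are saved under pics/ and viewed, at most 10 in all, crops included, and the job is handed in when it is done.

```bash
ls; mkdir -p pics; cat > h.py <<'E'
import numpy as np, cv2
from cell import env, eyes
def P(p): 
    K=np.array([[p['fx'],0,p['cx']],[0,p['fy'],p['cy']],[0,0,1]]); return K@np.array(p['extrinsics'])[:3]
def tri(p1,c1,p2,c2):
    X=cv2.triangulatePoints(P(p1),P(p2),np.array(c1[::-1],float),np.array(c2[::-1],float))[:,0]; X=X[:3]/X[3]
    r=[np.round(proj(p,X)-np.array(c),1) for p,c in((p1,c1),(p2,c2))]
    return X,r
def proj(p,X):
    u=P(p)@np.append(X,1); return (u[:2]/u[2])[::-1]
def atz(p,c,z):
    M=P(p); A=M[:,[0,1,3]].copy(); A[:,2]+=M[:,2]*z
    v=np.linalg.solve(A,[c[1],c[0],1]); return v[:2]/v[2]
def save(p,n): cv2.imwrite('pics/'+n,p['pixels'][:,:,::-1])
E
python3 - <<'E'
from h import *
s=eyes.read_camera('side');t=eyes.read_camera('top')
save(s,'s0.png');save(t,'t0.png')
np.set_printoptions(precision=1,suppress=True)
print(env.pinch_z, env.state())
for n in ['level','shelf_mid','knob_grip','pepper_mill','spice_a']:
    a=eyes.spot_point(n,s);b=eyes.spot_point(n,t)
    print(n,[(x['centre'],round(x['score'],2)) for x in a],[(x['centre'],round(x['score'],2)) for x in b])
    if a and b: print(tri(s,a[0]['centre'],t,b[0]['centre']))
for p in(s,t): print(np.linalg.inv(p['extrinsics'])[:3,3],p['fx'])
E
```

```text
pics
-18.8 {'t': 0.1, 'joints': array([ 1.1,  0.5,  1.6,  0. ,  1.1, -0.1]), 'qvel': array([-0., -0., -0.,  0., -0., -0.]), 'tau': array([  0. , -61.4, -25.9,   0.1,   0. ,  -0. ]), 'eef_pos': array([247.7, 573.6, 214.1]), 'tcp_rot': array([-3.1, -0. ,  2.7]), 'ft_force': array([-0. ,  0.2,  0.1]), 'moment': array([-0.,  0.,  0.]), 'grip_force': 0.0, 'opening': 0.998913002733642}
level [([314.0, 379.2], 0.86)] [([251.7, 223.4], 0.79), ([148.1, 307.9], 0.32)]
(array([496.1, 294.8,  -9.7]), [array([-0.2, -1.3]), array([ 0.7, -0.2])])
shelf_mid [([187.9, 331.0], 0.97)] [([207.9, 337.4], 0.9), ([215.7, 410.5], 0.27)]
(array([587.5,  20.4, 113.3]), [array([-0.5, -2.4]), array([ 1.7, -0.3])])
knob_grip [([148.7, 331.9], 0.75)] [([215.5, 411.1], 0.62)]
(array([ 573. , -141. ,  120.8]), [array([-0.1, -0.7]), array([ 0.6, -0.1])])
pepper_mill [([243.4, 257.6], 0.72)] [([146.9, 309.6], 0.64)]
(array([764. ,  84.5,  -8.9]), [array([0.2, 1.1]), array([-0.7,  0. ])])
spice_a [([216.3, 270.9], 0.73), ([192.4, 271.3], 0.64)] [([151.0, 347.4], 0.82), ([154.7, 382.9], 0.75)]
(array([745.7, -10. ,  -2. ]), [array([-0.5, -2.3]), array([ 1.6, -0.1])])
[624.3 751.2 689.6] 384.1684754773468
[ 457.    61.7 1164.5] 477.31530666371106
```

View pics/s0.png

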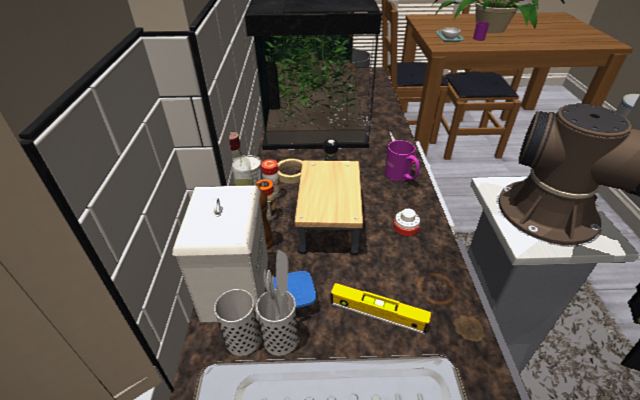

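View pics/t0.png

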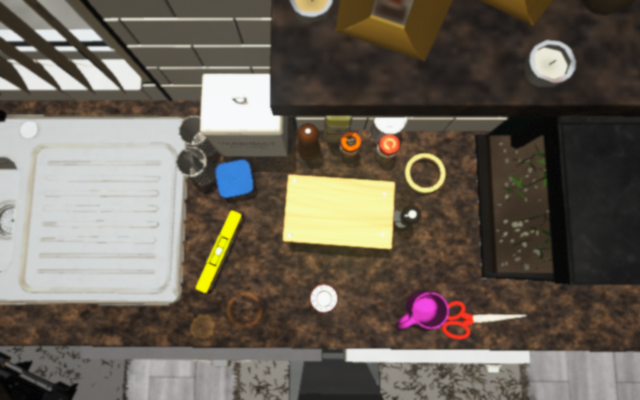

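The side view shows the yellow level at (380,307) and the oak board at (330,193), with the knob behind it at (331,148). The top view shows the level at (219,252), the board at (340,212) and the knob at (408,216). The jars and mill are above the board in that picture, and a wall cabinet overhangs at rows < 108.

```bash
python3 - <<'E'
from h import *
np.set_printoptions(precision=2,suppress=True)
s=eyes.read_camera('side');t=eyes.read_camera('top')
def quad(p,m,z):
    c=max(cv2.findContours(m.astype(np.uint8),0,1)[0],key=cv2.contourArea)[:,0]
    w=np.array([atz(p,(r,k),z) for k,r in c],np.float32)
    return cv2.minAreaRect(w)
L=eyes.cut_out('level',t)[0]; print('level top',[quad(t,L['mask'],z) for z in(40,)],L['score'])
# yellow/wood by colour
hsv=cv2.cvtColor(t['pixels'],cv2.COLOR_RGB2HSV)
for n in['riser_shelf']:
    for x in eyes.cut_out(n,t)[:1]: print(n,x['score'],x['centre'],[quad(t,x['mask'],z) for z in(110,)])
w=((hsv[...,0]>15)&(hsv[...,0]<32)&(hsv[...,1]>60)&(hsv[...,2]>150)).astype(np.uint8);w[:, :270]=0;w[:,400:]=0;w[:165]=0;w[255:]=0
w=cv2.morphologyEx(w,cv2.MORPH_OPEN,np.ones((5,5)))
print('wood',quad(t,w,110))
y=((hsv[...,0]>24)&(hsv[...,0]<34)&(hsv[...,1]>200)&(hsv[...,2]>120)).astype(np.uint8);y[:,250:]=0;y[:,:190]=0;y[:200]=0
print('yel',quad(t,y,40))
a=eyes.boxes_of('level',s);b=eyes.boxes_of('level',t);print([x['centre'] for x in a+b],tri(s,a[0]['centre'],t,b[0]['centre']))
for n in['knob_grip','shelf_mid']:
  a=eyes.spot_point(n,s);b=eyes.spot_point(n,t)
  print(n,tri(s,a[0]['centre'],t,b[0]['centre']))
im=s['pixels'][:,:,::-1]
o=np.hstack([cv2.resize(im[130:260,280:380],(400,520),interpolation=cv2.INTER_CUBIC),cv2.resize(im[265:345,320:440],(400,267),interpolation=cv2.INTER_CUBIC)[:].repeat(1,0) if 0 else np.vstack([cv2.resize(im[275:340,325:435],(400,236),interpolation=2),cv2.resize(t['pixels'][165:265,270:430,::-1],(400,284),interpolation=2)])])
cv2.imwrite('pics/c1.png',o)
E
```

```text
level top [((497.81451416015625, 295.0064697265625), (35.902313232421875, 198.2416534423828), 67.13096618652344)] 0.61
riser_shelf 0.82 [215.1, 338.0] [((583.4149780273438, 4.452301025390625), (266.1264953613281, 151.8406524658203), 86.18219757080078)]
wood ((585.4853515625, 16.72051239013672), (241.96786499023438, 152.72425842285156), 86.16155242919922)
yel ((498.3441162109375, 296.2969665527344), (32.94712448120117, 202.68406677246094), 66.66706848144531)
[[192.2, 268.7], [309.8, 381.3], [252.8, 218.3]] (array([579.84, 264.34, 322.8 ]), [array([-13.5,  72.5]), array([-53.9, -13.1])])
knob_grip (array([ 567.7 , -135.78,  131.27]), [array([-0.3, -1.7]), array([ 1.4, -0.2])])
shelf_mid (array([578.47,  18.96, 116.44]), [array([-0.4, -2.3]), array([ 1.6, -0.3])])
```

View pics/c1.png

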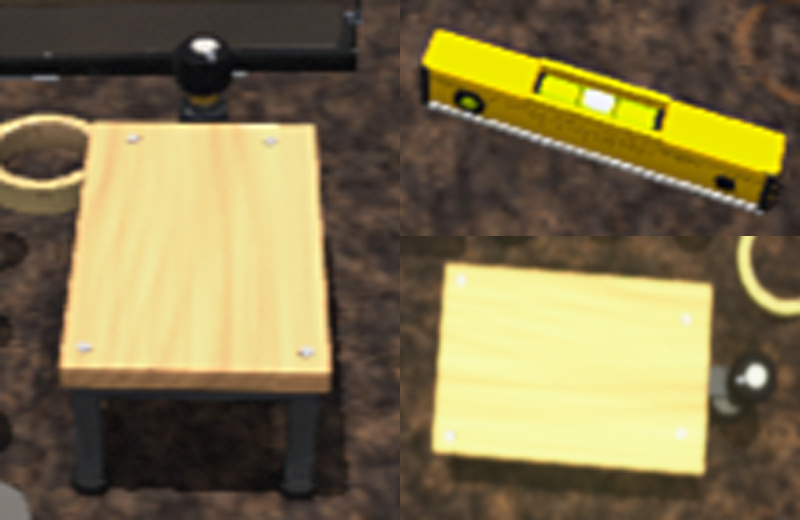

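The crop shows the plumb vial ring at the level's left (far, +x world) end, so the level's yaw is about -23°. The board is at yaw about -4°, with the knob beyond its -y end.

```bash
cat >> h.py <<'E'
from scipy.spatial.transform import Rotation as Ro
def go(x,y,z,yawdeg=None):
    s=env.state(); R=Ro.from_euler('xyz',s['tcp_rot']).as_matrix()
    p=np.array(s['eef_pos']); d=R.T@(np.array([x,y,z])-p)/60
    yaw=np.degrees(np.arctan2(R[1,0],R[0,0]))
    print('tcp',p.round(1),'yaw',round(yaw,2),'units',d.round(3),'turn units', None if yawdeg is None else np.round((-(yawdeg-yaw)+180)%360-180,2)/5,'down',R[:,2].round(3),'q6',round(s['joints'][5],2),'F',np.round(s['ft_force'],1),'t',s['t'])
E
python3 -c "
from h import *
go(498.2,296,120,156.7)
go(498.2,296,5,156.7)"
```

```text
tcp [247.9 573.8 214.7] yaw 156.63 units [-5.666 -2.595  1.577] turn units -0.014000000000000002 down [ 0.  0. -1.] q6 -0.11 F [-1.1  0.2  0.3] t 1.1
tcp [247.9 573.8 214.7] yaw 156.63 units [-5.666 -2.595  3.494] turn units -0.014000000000000002 down [ 0.  0. -1.] q6 -0.11 F [-1.1  0.2  0.3] t 1.1
```

```bash
python3 -m inch '[[[-0.8,-0.37,0.2],0,-1],[[-0.8,-0.37,0.2],0,-1],[[-0.8,-0.37,0.2],0,-1],[[-0.8,-0.37,0.2],0,-1],[[-0.8,-0.37,0.2],0,-1],[[-0.8,-0.37,0.2],0,-1],[[-0.86,-0.37,0.2],0,-1],[[0,0,0.1],0,-1],[[0,0,0],0,-1],[[0,0,0],0,-1]]'; python3 -c "
from h import *
go(498.2,296,8,156.7)"
```

```text
t: 2.35
eef_pos: [497.4, 297.4, 125.0]
tcp_rot: [3.141, 0.0, 2.735]
ft_force: [-0.7, 0.1, 0.1]
opening: 0.999
grip_force: 0.0
tcp [497.4 297.4 125. ] yaw 156.71 units [-0.022 -0.017  1.95 ] turn units 0.002 down [ 0.  0. -1.] q6 -0.74 F [-0.7  0.1  0.1] t 2.35
```

```bash
python3 -m inch '[[[0,0,0.5],0,-1],[[0,0,0.6],0,-1],[[0,0,0.5],0,-1],[[-0.02,-0.02,0.33],0,-1],[[0,0,0],0,-1],[[0,0,0],0,0.5],[[0,0,0],0,0.5],[[0,0,0],0,1],[[0,0,0],0,1],[[0,0,0],0,1]]'; python3 -m inch '[[[0,0,0],0,1],[[0,0,0],0,1],[[0,0,0],0,1],[[0,0,-0.3],0,1],[[0,0,-0.6],0,1],[[0,0,-0.8],0,1],[[0,0,-0.8],0,1],[[0,0,-0.8],0,1],[[0,0,-0.3],0,1],[[0,0,0],0,1]]'; python3 -c "
from h import *
go(585.5,16.7,220,86.16)"
```

```text
t: 3.6
eef_pos: [498.7, 294.9, 9.0]
tcp_rot: [3.141, 0.0, 2.734]
ft_force: [-0.5, -0.5, -0.3]
opening: 0.532
grip_force: 0.0
t: 4.85
eef_pos: [498.5, 294.8, 226.7]
tcp_rot: [3.14, 0.002, 2.734]
ft_force: [-0.2, -1.1, -4.9]
opening: 0.291
grip_force: 30.0
tcp [498.5 294.8 226.7] yaw 156.64 units [-3.169 -3.681  0.11 ] turn units 14.096 down [ 0.002  0.001 -1.   ] q6 -0.74 F [-0.2 -1.1 -4.9] t 4.85
```

```bash
python3 -m inch '[[[-0.2,-0.2,0],0,1],[[-0.3,-0.36,0],0,1],[[-0.4,-0.47,0],0,1],[[-0.4,-0.47,0],0,1],[[-0.4,-0.47,0],0,1],[[-0.4,-0.47,0],0,1],[[-0.4,-0.47,0],0,1],[[-0.37,-0.45,0],0,1],[[-0.2,-0.22,0],0,1],[[-0.1,-0.1,0],0,1]]'; python3 -m inch '[[[0,0,0],0.6,1],[[0,0,0],1,1],[[0,0,0],1,1],[[0,0,0],1,1],[[0,0,0],1,1],[[0,0,0],1,1],[[0,0,0],1,1],[[0,0,0],1,1],[[0,0,0],1,1],[[0,0,0],1,1]]';python3 -m inch '[[[0,0,0],1,1],[[0,0,0],1,1],[[0,0,0],1,1],[[0,0,0],1,1],[[0,0,0],0.5,1],[[0,0,0],0,1],[[0,0,0],0,1],[[0,0,0],0,1],[[0,0,0],0,1],[[0,0,0],0,1]]'; python3 - <<'E'
from h import *
go(585.5,16.7,130,86.16)
s=eyes.read_camera('side');t=eyes.read_camera('top')
o=np.vstack([cv2.resize(s['pixels'][80:260,220:440,::-1],(490,400),interpolation=2)[:300],cv2.resize(t['pixels'][120:300,250:450,::-1],(490,441),interpolation=2)[:300]]);cv2.imwrite('pics/a.png',o)
E
```

```text
t: 6.1
eef_pos: [585.5, 15.7, 224.0]
tcp_rot: [-3.141, -0.002, 2.733]
ft_force: [-0.4, 0.5, -5.0]
opening: 0.294
grip_force: 30.0
t: 7.35
eef_pos: [585.3, 17.5, 224.5]
tcp_rot: [-3.141, -0.001, 1.894]
ft_force: [-0.3, 0.3, -2.7]
opening: 0.292
grip_force: 30.0
t: 8.6
eef_pos: [585.6, 16.7, 224.8]
tcp_rot: [3.142, -0.0, 1.503]
ft_force: [-1.2, -0.0, -4.0]
opening: 0.291
grip_force: 30.0
tcp [585.6  16.7 224.8] yaw 86.14 units [-1.000e-03 -2.000e-03  1.581e+00] turn units -0.004 down [ 0.  0. -1.] q6 -0.02 F [-1.2 -0.  -4. ] t 8.6
```

View pics/a.png

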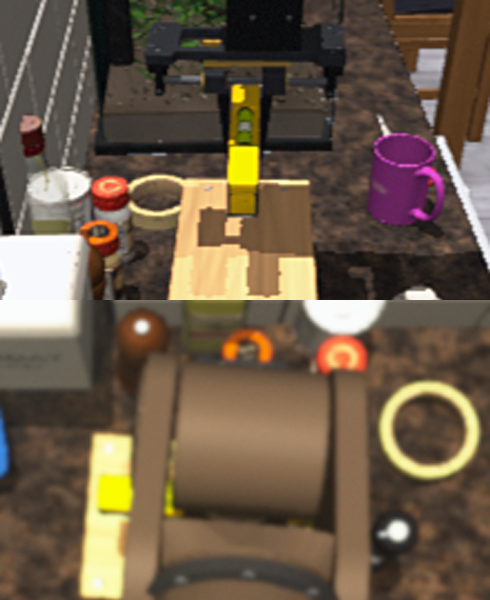

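The side view shows the level held lengthwise over the board with its vial visible at about (330,138). In the top view the arm hides the middle of the board.

```bash
python3 -m inch '[[[0,0,0.2],0,1],[[0,0,0.3],0,1],[[0,0,0.3],0,1],[[0,0,0.3],0,1],[[0,0,0.25],0,1],[[0,0,0.15],0,1],[[0,0,0.03],0,1],[[0,0,0],0,1],[[0,0,0],0,1],[[0,0,0],0,1]]'; python3 -m inch '[[[0,0,0.03],0,1],[[0,0,0.03],0,1],[[0,0,0.03],0,1],[[0,0,0],0,1],[[0,0,0],0,1],[[0,0,0],0,1],[[0,0,0],0,1],[[0,0,0],0,1],[[0,0,0],0,1],[[0,0,0],0,1]]'
```

```text
t: 9.95
eef_pos: [585.8, 16.7, 133.4]
tcp_rot: [3.141, -0.0, 1.503]
ft_force: [-0.1, 0.9, -4.3]
opening: 0.295
grip_force: 30.0
t: 11.2
eef_pos: [585.7, 16.7, 127.6]
tcp_rot: [3.142, -0.0, 1.503]
ft_force: [-0.0, -0.0, -4.2]
opening: 0.292
grip_force: 30.0
```

```bash
python3 -m inch '[[[0,0,0.02],0,1],[[0,0,0.02],0,1],[[0,0,0.02],0,1],[[0,0,0],0,1],[[0,0,0],0,1],[[0,0,0],0,1],[[0,0,0],0,1],[[0,0,0],0,1],[[0,0,0],0,1],[[0,0,0],0,1]]'
```

```text
t: 12.45
eef_pos: [585.7, 16.7, 124.0]
tcp_rot: [3.142, -0.0, 1.503]
ft_force: [0.1, -0.0, -4.3]
opening: 0.296
grip_force: 30.0
```

```bash
python3 -m inch '[[[0,0,0.02],0,1],[[0,0,0.015],0,1],[[0,0,0],0,1],[[0,0,0],0,1],[[0,0,0],0,1],[[0,0,0],0,1],[[0,0,0],0,1],[[0,0,0],0,1],[[0,0,0],0,1],[[0,0,0],0,1]]'
```

```text
t: 13.7
eef_pos: [585.6, 16.8, 121.9]
tcp_rot: [3.142, -0.0, 1.503]
ft_force: [-0.6, 0.3, -4.4]
opening: 0.291
grip_force: 30.0
```

```bash
python3 -m inch '[[[0,0,0.02],0,1],[[0,0,0.015],0,1],[[0,0,0],0,1],[[0,0,0],0,1],[[0,0,0],0,1],[[0,0,0],0,1],[[0,0,0],0,1],[[0,0,0],0,1],[[0,0,0],0,1],[[0,0,0],0,1]]'
```

```text
t: 14.95
eef_pos: [585.6, 16.7, 119.8]
tcp_rot: [3.142, -0.0, 1.503]
ft_force: [-1.6, -0.1, -4.7]
opening: 0.294
grip_force: 30.0
```

```bash
python3 -m inch '[[[0,0,0.02],0,1],[[0,0,0.01],0,1],[[0,0,0],0,1],[[0,0,0],0,1],[[0,0,0],0,1],[[0,0,0],0,1],[[0,0,0],0,1],[[0,0,0],0,1],[[0,0,0],0,1],[[0,0,0],0,1]]'
```

```text
t: 16.2
eef_pos: [585.8, 16.6, 118.6]
tcp_rot: [3.141, 0.0, 1.503]
ft_force: [-0.8, -2.2, 5.7]
opening: 0.294
grip_force: 30.0
```

```bash
python3 -m inch '[[[0,0,0],0,0.3],[[0,0,0],0,0],[[0,0,0],0,-0.5],[[0,0,0],0,-0.5],[[0,0,-0.2],0,-0.5],[[0,0,-0.5],0,-0.5],[[0,0,-0.5],0,-0.5],[[0,0,-0.4],-0.6,-0.3],[[-0.4,0,-0.1],-1,-0.3],[[-0.4,0,0],-1,-0.3]]'; python3 -c "
from h import *
go(575,-138,200,129)"
```

```text
t: 17.45
eef_pos: [587.2, -31.6, 221.8]
tcp_rot: [3.14, 0.001, 1.734]
ft_force: [0.8, -0.7, -0.1]
opening: 0.65
grip_force: 0.0
tcp [587.2 -31.6 221.8] yaw 99.34 units [-1.717 -0.489  0.363] turn units -5.932 down [ 0.002 -0.    -1.   ] q6 -0.33 F [ 0.8 -0.7 -0.1] t 17.45
```

```bash
python3 -m inch '[[[-0.4,-0.12,0.1],0,-0.3],[[-0.5,-0.13,0.1],0,-0.3],[[-0.5,-0.13,0.1],0,-0.3],[[-0.32,-0.11,0.06],-0.5,-0.3],[[0,0,0],-1,-0.3],[[0,0,0],-1,-0.3],[[0,0,0],-1,-0.3],[[0,0,0],-1,-0.3],[[0,0,0],-1,-0.3],[[0,0,0],-0.4,-0.3]]'; python3 - <<'E'
from h import *
np.set_printoptions(precision=2,suppress=True)
go(575,-138,131,129)
s=eyes.read_camera('side');t=eyes.read_camera('top')
for n in['knob_grip','level','bubble','shelf_mid']:
  a=eyes.spot_point(n,s);b=eyes.spot_point(n,t)
  print(n,[(x['centre'],round(x['score'],2)) for x in a],[(x['centre'],round(x['score'],2)) for x in b],tri(s,a[0]['centre'],t,b[0]['centre']) if a and b else '')
o=np.vstack([cv2.resize(s['pixels'][130:240,270:400,::-1],(520,440),interpolation=2)[:290],cv2.resize(t['pixels'][180:240,290:420,::-1],(650,300),interpolation=2)[:,:520]]);cv2.imwrite('pics/b.png',o)
cv2.imwrite('pics/t1.png',t['pixels'][:,:,::-1]);cv2.imwrite('pics/s1.png',s['pixels'][:,:,::-1])
E
```

```text
t: 18.7
eef_pos: [574.4, -137.8, 199.1]
tcp_rot: [3.141, 0.001, 2.246]
ft_force: [-0.4, -0.0, -0.2]
opening: 0.649
grip_force: 0.0
tcp [ 574.4 -137.8  199.1] yaw 128.7 units [-0.01  0.    1.14] turn units -0.06 down [ 0. -0. -1.] q6 -1.02 F [-0.4 -0.  -0.2] t 18.7
knob_grip [([149.0, 332.1], 0.58)] [] 
level [([189.0, 329.8], 0.83), ([191.5, 272.7], 0.29)] [([209.8, 334.5], 0.89)] (array([586.18,  26.29, 113.48]), [array([-0.1, -0.6]), array([ 0.4, -0.1])])Traceback (most recent call last):
  File "<stdin>", line 6, in <module>
ValueError: it knows: knob_grip, level, pepper_mill, shelf_mid, spice
```

```bash
python3 - <<'E'
from h import *
s=eyes.read_camera('side');t=eyes.read_camera('top')
o=np.vstack([cv2.resize(s['pixels'][130:240,270:400,::-1],(520,440),interpolation=2)[:290],cv2.resize(t['pixels'][180:240,280:410,::-1],(650,300),interpolation=2)[:,:520]]);cv2.imwrite('pics/b.png',o)
np.savez('n1.npz',s=s['pixels'],t=t['pixels'])
E
```

```text
(no output)
```

View pics/b.png

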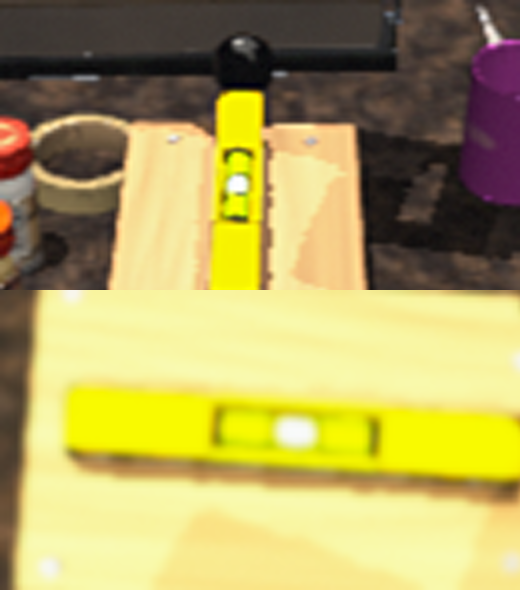

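The top crop shows the level centred lengthwise on the board. The vial runs between crop columns 217 and 376 and the bubble is at about 296, so it reads near 0 unloaded. Next I measure it by profile.

```bash
cat >> h.py <<'E'
def bubble(p,c=(585.6,16.7),yaw=-93.86,z=148,plot=False):
    """profile along level; returns bubble offset from vial middle (mm, + = screw foot end)"""
    d=np.array([np.cos(np.radians(yaw)),np.sin(np.radians(yaw))]); n=np.array([-d[1],d[0]])
    u=np.arange(-55,55.1,0.5); img=p['pixels'].astype(np.float32); prof=[]
    for o in np.arange(-4,4.1,1):
        rc=np.array([proj(p,[*(np.array(c)+d*a+n*o),z]) for a in u],np.float32)
        prof.append(cv2.remap(img,rc[:,1:2],rc[:,0:1],cv2.INTER_LINEAR)[:,0])
    m=np.mean(prof,0); b=m[:,2]; r=m[:,0]
    w=np.clip(b-(b.min()+.5*(b[np.abs(u)<32].max()-b.min())),0,None)*(np.abs(u)<32); cb=(w*u).sum()/w.sum()
    # vial ends: the outer yellow->dark edge
    thr=(np.median(r[np.abs(u)>46])+np.min(r))/2
    core=np.abs(u-cb)<25
    i=np.where(r<thr)[0]; lo,hi=u[i[0]],u[i[-1]]
    return cb-(lo+hi)/2, cb,lo,hi,b.max()
E
python3 - <<'E'
from h import *
np.set_printoptions(precision=1,suppress=True)
s=eyes.read_camera('side');t=eyes.read_camera('top')
print(bubble(t),bubble(s))
k=((574.9,-138))
go(575,-138,131,129)
for p,n in((s,'s'),(t,'t')): print(n,[(x['centre'],round(x['score'],2)) for x in eyes.spot_point('knob_grip',p)])
print(proj(s,[575,-138,147]),proj(s,[575,-138,132]))
E
```

```text
(np.float64(-0.1590823183379817), np.float64(-1.6590823183379817), np.float64(-37.0), np.float64(34.0), np.float32(235.53928)) (np.float64(0.07759475441617436), np.float64(-2.1724052455838256), np.float64(-38.5), np.float64(34.0), np.float32(242.81923))
tcp [ 574.4 -137.8  198.4] yaw 128.62 units [-0.   0.   1.1] turn units -0.076 down [ 0.  0. -1.] q6 -1.02 F [ 0.8 -0.7  0.1] t 19.2
s [([144.7, 333.2], 0.71)]
t []
[140.9 330.6] [145.7 330.6]
```

```bash
python3 -m inch '[[[0,0,0.3],0,-0.3],[[0,0,0.3],0,-0.3],[[0,0,0.3],0,-0.3],[[0,0,0.26],0,-0.3],[[0,0,0.16],0,-0.3],[[0,0,0.02],0,-0.3],[[0,0,0],0,-0.3],[[0,0,0],0,-0.3],[[0,0,0],0,0.2],[[0,0,0],0,0.2]]';  python3 -m inch '[[[0,0,0],0,0.4],[[0,0,0],0,1],[[0,0,0],0,1],[[0,0,0],0,1],[[0,0,0],0,1],[[0,0,0],0,1],[[0,0,0],0,1],[[0,0,0],0,1],[[0,0,0],0,1],[[0,0,0],0,1]]'
```

```text
t: 20.55
eef_pos: [574.5, -137.8, 118.3]
tcp_rot: [3.141, 0.0, 2.245]
ft_force: [0.9, -0.2, -0.5]
opening: 0.493
grip_force: 0.0
t: 21.8
eef_pos: [574.5, -137.7, 118.1]
tcp_rot: [3.141, 0.0, 2.245]
ft_force: [3.3, 4.4, 2.1]
opening: 0.392
grip_force: 30.0
```

```bash
python3 -m inch '[[[0,0,0],0.4,1],[[0,0,0],0.8,1],[[0,0,0],1,1],[[0,0,0],1,1],[[0,0,0],1,1],[[0,0,0],1,1],[[0,0,0],1,1],[[0,0,0],1,1],[[0,0,0],1,1],[[0,0,0],1,1]]';  python3 -m inch '[[[0,0,0],1,1],[[0,0,0],1,1],[[0,0,0],1,1],[[0,0,0],1,1],[[0,0,0],0.8,1],[[0,0,0],0.4,1],[[0,0,0],0,1],[[0,0,0],0,1],[[0,0,0],0,1],[[0,0,0],0,1]]'; python3 - <<'E'
from h import *
go(575,-138,131,129); print(env.state()['moment'])
for i in range(2): print(bubble(eyes.read_camera('top')),bubble(eyes.read_camera('side')))
E
```

```text
t: 23.05
eef_pos: [574.2, -137.8, 118.1]
tcp_rot: [-3.141, 0.0, 1.44]
ft_force: [1.3, 3.3, 2.9]
opening: 0.39
grip_force: 30.0
t: 24.3
eef_pos: [574.0, -137.7, 118.0]
tcp_rot: [-3.141, 0.0, 0.989]
ft_force: [-2.2, 3.3, 4.9]
opening: 0.394
grip_force: 30.0
tcp [ 574.  -137.7  118. ] yaw 56.69 units [ 0.005  0.016 -0.216] turn units -14.462 down [-0.001  0.    -1.   ] q6 0.23 F [-2.2  3.3  4.9] t 24.3
[ 0.42843079  0.44815607 -0.08289112]
(np.float64(4.629880559077549), np.float64(1.3798805590775485), np.float64(-39.0), np.float64(32.5), np.float32(237.88086)) (np.float64(4.47636589635039), np.float64(1.9763658963503898), np.float64(-39.5), np.float64(34.5), np.float32(241.40343))
(np.float64(4.7187129078361725), np.float64(1.4687129078361727), np.float64(-39.0), np.float64(32.5), np.float32(237.83322)) (np.float64(4.57908192142065), np.float64(2.0790819214206504), np.float64(-39.5), np.float64(34.5), np.float32(241.4527))
```

```bash
python3 -m inch '[[[0,0,0],0,-0.1],[[0,0,0],0,-0.1],[[0,0,0],0,-0.1],[[0,0,0],-1,-0.1],[[0,0,0],-1,-0.1],[[0,0,0],-1,-0.1],[[0,0,0],-1,-0.1],[[0,0,0],-1,-0.1],[[0,0,0],-1,-0.1],[[0,0,0],-1,-0.1]]';  python3 -m inch '[[[0,0,0],-1,-0.1],[[0,0,0],0,-0.1],[[0,0,0],0,0.2],[[0,0,0],0,1],[[0,0,0],0,1],[[0,0,0],0,1],[[0,0,0],0,1],[[0,0,0],0,1],[[0,0,0],0,1],[[0,0,0],0,1]]'; python3 -m inch '[[[0,0,0],0.5,1],[[0,0,0],1,1],[[0,0,0],1,1],[[0,0,0],1,1],[[0,0,0],1,1],[[0,0,0],1,1],[[0,0,0],1,1],[[0,0,0],0.5,1],[[0,0,0],0,1],[[0,0,0],0,1]]'; python3 -m inch '[[[0,0,0],0,0.3],[[0,0,0],0,-0.1],[[0,0,0],0,-0.1],[[0,0,0],0,-0.3],[[0,0,-0.2],0,-0.3],[[0,0,-0.5],0,-0.3],[[0,0,-0.5],0,0.5],[[0,0,-0.2],-1,1],[[0,0,0],-1,1],[[0,0,0],-1,1]]'; python3 - <<'E'
from h import *
go(580.5,-55,165,86.15)
for i in range(2): print(bubble(eyes.read_camera('top')),bubble(eyes.read_camera('side')))
E
```

```text
t: 25.75
eef_pos: [574.4, -137.9, 117.9]
tcp_rot: [-3.142, 0.0, 1.602]
ft_force: [-0.2, -0.1, -0.4]
opening: 0.552
grip_force: 0.0
t: 27.0
eef_pos: [574.3, -137.8, 118.0]
tcp_rot: [-3.142, -0.0, 1.687]
ft_force: [-1.0, -0.1, -0.9]
opening: 0.393
grip_force: 30.0
t: 28.25
eef_pos: [574.1, -137.7, 118.0]
tcp_rot: [-3.141, 0.0, 1.077]
ft_force: [-4.0, -0.6, 1.2]
opening: 0.393
grip_force: 30.0
t: 29.5
eef_pos: [574.5, -137.8, 203.2]
tcp_rot: [3.14, 0.0, 1.34]
ft_force: [-0.5, 0.1, 0.9]
opening: 0.287
grip_force: 0.0
tcp [ 574.5 -137.8  203.2] yaw 76.8 units [ 1.366 -0.218  0.636] turn units -1.8699999999999999 down [ 0.001 -0.    -1.   ] q6 -0.12 F [-0.5  0.1  0.9] t 29.5
(np.float64(6.6550291788694), np.float64(3.4050291788693996), np.float64(-39.0), np.float64(32.5), np.float32(233.77995)) (np.float64(7.80152930261038), np.float64(5.05152930261038), np.float64(-40.0), np.float64(34.5), np.float32(241.33269))
(np.float64(6.6527552249401385), np.float64(3.4027552249401385), np.float64(-39.0), np.float64(32.5), np.float32(233.74251)) (np.float64(7.798786253053161), np.float64(5.048786253053161), np.float64(-40.0), np.float64(34.5), np.float32(241.52473))
```

```bash
python3 -m inch '[[[0,0,0],-1,1],[[0,0,0],-0.87,1],[[0.2,0,0],0,1],[[0.4,0,0],0,1],[[0.4,0,0],0,1],[[0.35,0,0.2],0,1],[[0,0,0.2],0,1],[[0,0,0.18],0,1],[[0,0,0],0,1],[[0,0,0],0,1]]';  python3 - <<'E'
from h import *
go(580.5,-56,155,86.15)
print(bubble(eyes.read_camera('top')),bubble(eyes.read_camera('side')))
E
```

```text
t: 30.95
eef_pos: [580.2, -57.5, 167.3]
tcp_rot: [3.141, -0.0, 1.5]
ft_force: [-0.9, 0.8, 0.1]
opening: 0.004
grip_force: 0.0
tcp [580.2 -57.5 167.3] yaw 85.93 units [0.025 0.004 0.204] turn units -0.044 down [ 0.  0. -1.] q6 -0.14 F [-0.9  0.8  0.1] t 30.95
(np.float64(-26.845900978934917), np.float64(3.4040990210650817), np.float64(25.5), np.float64(35.0), np.float32(237.17307)) (np.float64(-2.6967437613618435), np.float64(5.0532562386381565), np.float64(-39.5), np.float64(55.0), np.float32(241.79991))
```

```bash
python3 -m inch '[[[0,0,0.1],0,1],[[0,0,0.08],0,1],[[0,0,0.02],0,1],[[0,0,0.02],0,1],[[0,0,0.02],0,1],[[0,0,0],0,1],[[0,0,0],0,1],[[0,0,0],0,1],[[0,0,0],0,1],[[0,0,0],0,1]]'
```

```text
t: 32.3
eef_pos: [580.0, -57.0, 152.9]
tcp_rot: [3.142, -0.0, 1.501]
ft_force: [-0.5, -0.5, 0.5]
opening: 0.004
grip_force: 0.0
```

```bash
python3 -m inch '[[[0,0,0.02],0,1],[[0,0,0.02],0,1],[[0,0,0],0,1],[[0,0,0],0,1],[[0,0,0],0,1],[[0,0,0],0,1],[[0,0,0],0,1],[[0,0,0],0,1],[[0,0,0],0,1],[[0,0,0],0,1]]'
```

```text
t: 33.55
eef_pos: [580.3, -57.3, 150.8]
tcp_rot: [3.141, 0.0, 1.501]
ft_force: [0.6, -3.3, 5.4]
opening: 0.005
grip_force: 2.6
```

```bash
python3 -m inch '[[[0,0,0.02],0,1],[[0,0,0.01],0,1],[[0,0,0],0,1],[[0,0,0],0,1],[[0,0,0],0,1],[[0,0,0],0,1],[[0,0,0],0,1],[[0,0,0],0,1],[[0,0,0],0,1],[[0,0,0],0,1]]'
```

```text
t: 34.8
eef_pos: [580.4, -57.5, 149.7]
tcp_rot: [3.14, 0.001, 1.501]
ft_force: [-2.2, -4.8, 13.3]
opening: 0.002
grip_force: 6.3
```

```bash
python3 -m inch '[[[0,0,0.005],0,1],[[0,0,0],0,1],[[0,0,0],0,1],[[0,0,0],0,1],[[0,0,0],0,1],[[0,0,0],0,1],[[0,0,0],0,1],[[0,0,0],0,1],[[0,0,0],0,1],[[0,0,0],0,1]]';  python3 - <<'E'
from h import *
for i in range(2):
  t=eyes.read_camera('top');s=eyes.read_camera('side'); print(bubble(t),bubble(s))
o=np.vstack([cv2.resize(s['pixels'][140:210,290:370,::-1],(640,560),interpolation=2)[60:350],cv2.resize(t['pixels'][180:240,280:410,::-1],(650,300),interpolation=2)[:,:640]]);cv2.imwrite('pics/d.png',o)
E
```

```text
t: 36.05
eef_pos: [580.5, -57.5, 149.7]
tcp_rot: [3.14, 0.001, 1.501]
ft_force: [-2.9, -5.1, 15.1]
opening: 0.007
grip_force: 7.4
(np.float64(-42.308758809486335), np.float64(-2.5587588094863323), np.float64(24.5), np.float64(55.0), np.float32(239.12228)) (np.float64(-11.158511476072853), np.float64(-2.9085114760728525), np.float64(-38.5), np.float64(55.0), np.float32(243.82379))
(np.float64(-42.31169196540419), np.float64(-2.561691965404186), np.float64(24.5), np.float64(55.0), np.float32(238.91971)) (np.float64(-11.350697673085676), np.float64(-3.100697673085677), np.float64(-38.5), np.float64(55.0), np.float32(243.85721))
```

View pics/d.png

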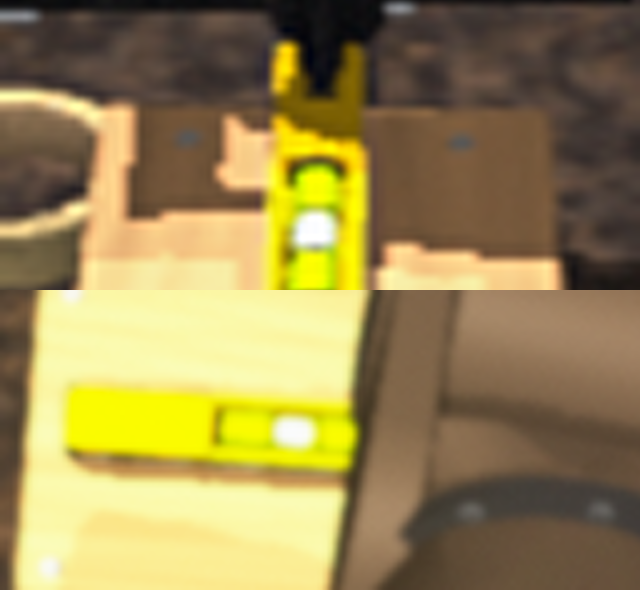

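The pressing crop shows the vial's left end at about column 217 and the bubble at about 294. The arm hides the right end. I refine the reading against the visible vial end, which was at 217 in the unloaded picture too.

```bash
cat > m.py <<'E'
from h import *
def prof(p,img,c=(585.6,16.7),yaw=-93.86,z=148):
    d=np.array([np.cos(np.radians(yaw)),np.sin(np.radians(yaw))]); n=np.array([-d[1],d[0]])
    u=np.arange(-60,60.1,0.5);P_=[]
    for o in np.arange(-4,4.1,1):
        rc=np.array([proj(p,[*(np.array(c)+d*a+n*o),z]) for a in u],np.float32)
        P_.append(cv2.remap(img.astype(np.float32),rc[:,1:2],rc[:,0:1],cv2.INTER_LINEAR)[:,0])
    m=np.mean(P_,0);r=m[:,0];b=m[:,2]
    def dark(a0,a1):
        k=(u>=a0)&(u<=a1); w=np.clip(np.percentile(r[k],50)-r[k],0,None)**2; return round((w*u[k]).sum()/w.sum(),2)
    k=np.abs(u+2)<25; w=np.clip(b-b[k].max()*.5,0,None)*k
    return 'ends',dark(-48,-24),dark(22,46),'bubble',round((w*u).sum()/w.sum(),2)
if __name__=='__main__':
    t=eyes.read_camera('top');s=eyes.read_camera('side');o=np.load('n1.npz')
    for n,p in(('t',t),('s',s)): print(n,'start',prof(p,o[n]),'now',prof(p,p['pixels']))
    st=env.state();print(st['t'],st['ft_force'])
E
python3 m.py
```

```text
t start ('ends', np.float64(-35.19), np.float64(31.8), 'bubble', np.float64(-1.66)) now ('ends', np.float64(-34.96), np.float64(27.99), 'bubble', np.float64(-2.57))
s start ('ends', np.float64(-35.52), np.float64(31.79), 'bubble', np.float64(-2.17)) now ('ends', np.float64(-35.88), np.float64(31.69), 'bubble', np.float64(-3.11))
36.35 [-3.19632511 -5.54188023 14.76344613]
```

```bash
python3 -m inch '[[[0,0,0],0,1],[[0,0,0],0,1],[[0,0,0],0,1],[[0,0,0],0,1],[[0,0,0],0,1],[[0,0,0],0,1],[[0,0,0],0,1],[[0,0,0],0,1],[[0,0,0],0,1],[[0,0,0],0,1]]'; python3 m.py
```

```text
t: 37.6
eef_pos: [580.5, -57.5, 149.7]
tcp_rot: [3.14, 0.001, 1.501]
ft_force: [-3.1, -3.8, 14.8]
opening: 0.006
grip_force: 7.4
t start ('ends', np.float64(-35.19), np.float64(31.8), 'bubble', np.float64(-1.66)) now ('ends', np.float64(-34.97), np.float64(28.0), 'bubble', np.float64(-2.56))
s start ('ends', np.float64(-35.52), np.float64(31.79), 'bubble', np.float64(-2.17)) now ('ends', np.float64(-35.88), np.float64(31.67), 'bubble', np.float64(-3.1))
37.7 [-3.82130694 -4.99004812 14.02493264]
```

Settled at about -1.0 mm in both views. That is inside the lines, but there is time to trim it with about 0.27 rad (3 units) more.

```bash
python3 -m inch '[[[0,0,-0.1],0,1],[[0,0,-0.3],0,1],[[0,0,-0.3],0,1],[[-0.1,0,-0.2],0,1],[[-0.4,0,0],0,0],[[-0.4,0,0],0,-0.3],[[-0.35,0,0],0,-0.3],[[-0.1,0,0],0,-0.3],[[0,0,0],0,-0.3],[[0,0,0],0,-0.3]]'; python3 -c "
from h import *
go(574.5,-137.8,118,86.15)"
```

```text
t: 38.95
eef_pos: [574.4, -137.2, 202.3]
tcp_rot: [-3.141, -0.0, 1.501]
ft_force: [0.4, 0.6, -0.7]
opening: 0.576
grip_force: 0.0
tcp [ 574.4 -137.2  202.3] yaw 86.01 units [-0.011  0.003  1.405] turn units -0.028000000000000004 down [-0.  0. -1.] q6 -0.28 F [ 0.4  0.6 -0.7] t 38.95
```

```bash
python3 -m inch '[[[0,0,0.2],0,-0.3],[[0,0,0.35],0,-0.3],[[0,0,0.35],0,-0.3],[[0,0,0.3],0,-0.3],[[0,0,0.2],0,-0.3],[[0,0,0],0,-0.3],[[0,0,0],0,0.1],[[0,0,0],0,0.3],[[0,0,0],0,1],[[0,0,0],0,1]]'; python3 -m inch '[[[0,0,0],0,1],[[0,0,0],0,1],[[0,0,0],0,1],[[0,0,0],0,1],[[0,0,0],0.5,1],[[0,0,0],1,1],[[0,0,0],1,1],[[0,0,0],0.5,1],[[0,0,0],0,1],[[0,0,0],0,1]]'; python3 -m inch '[[[0,0,0],0,1],[[0,0,0],0,0.2],[[0,0,0],0,-0.1],[[0,0,0],0,-0.3],[[0,0,-0.2],0,-0.3],[[0,0,-0.5],0,-0.3],[[0,0,-0.5],-1,0.5],[[0,0,-0.2],-1,1],[[0,0,0],-1,1],[[0,0,0],0,1]]'; python3 m.py; python3 -c "
from h import *
go(580.4,-57.3,154,86.15)"
```

```text
t: 40.2
eef_pos: [574.3, -137.8, 118.8]
tcp_rot: [3.141, 0.0, 1.501]
ft_force: [-2.6, 0.6, 3.8]
opening: 0.396
grip_force: 30.0
t: 41.45
eef_pos: [574.2, -137.7, 118.7]
tcp_rot: [-3.141, -0.0, 1.239]
ft_force: [-4.4, 0.1, 6.1]
opening: 0.398
grip_force: 30.0
t: 42.7
eef_pos: [574.4, -137.7, 203.1]
tcp_rot: [3.141, 0.0, 1.5]
ft_force: [0.1, 0.5, -0.4]
opening: 0.285
grip_force: 0.0
t start ('ends', np.float64(-35.19), np.float64(31.8), 'bubble', np.float64(-1.66)) now ('ends', np.float64(-36.95), np.float64(30.02), 'bubble', np.float64(4.01))
s start ('ends', np.float64(-35.52), np.float64(31.79), 'bubble', np.float64(-2.17)) now ('ends', np.float64(-36.52), np.float64(31.87), 'bubble', np.float64(5.87))
42.8 [-0.11187685  0.1594822   0.22794791]
tcp [ 574.4 -137.8  202.6] yaw 85.87 units [1.345 0.003 0.81 ] turn units -0.05600000000000001 down [ 0.  0. -1.] q6 -0.28 F [-0.1  0.2  0.2] t 42.8
```

```bash
python3 -m inch '[[[0.3,0,0],0,1],[[0.4,0,0],0,1],[[0.4,0,0.1],0,1],[[0.24,0,0.2],0,1],[[0,0,0.2],0,1],[[0,0,0.2],0,1],[[0,0,0.12],0,1],[[0,0,0],0,1],[[0,0,0],0,1],[[0,0,0],0,1]]'; python3 -m inch '[[[0,0,0.02],0,1],[[0,0,0.02],0,1],[[0,0,0.01],0,1],[[0,0,0],0,1],[[0,0,0],0,1],[[0,0,0],0,1],[[0,0,0],0,1],[[0,0,0],0,1],[[0,0,0],0,1],[[0,0,0],0,1]]'
```

```text
t: 44.05
eef_pos: [580.1, -57.7, 153.5]
tcp_rot: [3.141, -0.0, 1.501]
ft_force: [-0.3, 0.1, -0.2]
opening: 0.002
grip_force: 0.0
t: 45.3
eef_pos: [580.3, -58.0, 150.6]
tcp_rot: [3.14, 0.001, 1.501]
ft_force: [-1.5, -3.6, 5.8]
opening: 0.004
grip_force: 2.7
```

```bash
python3 -m inch '[[[0,0,0.02],0,1],[[0,0,0.01],0,1],[[0,0,0],0,1],[[0,0,0],0,1],[[0,0,0],0,1],[[0,0,0],0,1],[[0,0,0],0,1],[[0,0,0],0,1],[[0,0,0],0,1],[[0,0,0],0,1]]'; python3 -m inch '[[[0,0,0],0,1],[[0,0,0],0,1],[[0,0,0],0,1],[[0,0,0],0,1],[[0,0,0],0,1],[[0,0,0],0,1],[[0,0,0],0,1],[[0,0,0],0,1],[[0,0,0],0,1],[[0,0,0],0,1]]'; python3 m.py
```

```text
t: 46.55
eef_pos: [580.5, -58.2, 149.9]
tcp_rot: [3.139, 0.001, 1.501]
ft_force: [-4.2, -3.6, 16.3]
opening: 0.001
grip_force: 8.0
t: 47.8
eef_pos: [580.5, -58.2, 149.9]
tcp_rot: [3.139, 0.001, 1.501]
ft_force: [-4.5, -3.6, 15.8]
opening: 0.004
grip_force: 8.0
t start ('ends', np.float64(-35.19), np.float64(31.8), 'bubble', np.float64(-1.66)) now ('ends', np.float64(-35.31), np.float64(28.67), 'bubble', np.float64(-1.76))
s start ('ends', np.float64(-35.52), np.float64(31.79), 'bubble', np.float64(-2.17)) now ('ends', np.float64(-35.85), np.float64(31.66), 'bubble', np.float64(-2.2))
47.9 [-3.5503059  -4.38937679 15.97925915]
```

```bash
python3 -m inch '[[[0,0,0],0,1],[[0,0,0],0,1],[[0,0,0],0,1],[[0,0,0],0,1],[[0,0,0],0,1],[[0,0,0],0,1],[[0,0,0],0,1],[[0,0,0],0,1],[[0,0,0],0,1],[[0,0,0],0,1]]'; python3 m.py; python3 -c "
from cell import env; print(env.job_done())"
```

```text
t: 49.15
eef_pos: [580.5, -58.2, 149.9]
tcp_rot: [3.139, 0.001, 1.501]
ft_force: [-2.9, -4.2, 15.6]
opening: 0.001
grip_force: 8.0
t start ('ends', np.float64(-35.19), np.float64(31.8), 'bubble', np.float64(-1.66)) now ('ends', np.float64(-35.3), np.float64(28.66), 'bubble', np.float64(-1.76))
s start ('ends', np.float64(-35.52), np.float64(31.79), 'bubble', np.float64(-2.17)) now ('ends', np.float64(-35.85), np.float64(31.66), 'bubble', np.float64(-2.2))
49.25 [-3.37169887 -3.47112336 16.35342681]
the job is handed in; nothing more can be done
None
```

The shelf is level: with the arm still pressing the level down at about 16 N, the bubble reads within about 0.1 mm of centre in both camera views, and I handed the job in at 49 s.

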